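# Hook a trapped shim out of a clamping rail

### The job

A slotted steel shim is trapped inside the narrow slot of the grey clamping rail. Take the hooked pick from its rack, reach its hook into the slot from the front and drag the shim gently, with the pick alone, all the way out so that it lies flat on the rail's open apron in front of the slot; then hang the pick back on its rack by the collar. Never press or pull hard with the pick (about 10 N is plenty), and leave the other things where they are.

Things in the scene. Friction and masses are not known exactly. Their poses are not given: they have to be found in the camera images.
- rail_block: Grey-painted steel clamping rail fixed to the table; origin on it below the mouth's middle, +x into the slot. Base 54 mm wide, its flat top (slot floor and apron) 12 mm above the table. Open apron: x = -88 to 0 mm. Tunnel: x = 0 to 71 mm, blind slot 25 mm wide, 29 mm high inside, roof top 35 mm above the floor, screw heads 2 mm more. Bolted feet 14 mm high reach y = +-49 mm beside it.
- slot_mouth (a point): Middle of the slot floor's front edge (the mouth), 12 mm above the table, axes as rail_block. A sprung plunger in the +y wall, 30 mm inside and level with the shim, presses the shim's side with about 3.5 N and pins it against the -y wall, so that sliding it takes a pull of some 2 to 6 N.
- shim: Slotted shim: a flat steel frame 34 mm long (x), 22 mm wide (y), 8 mm thick, about 40 g, lying on the slot floor. A window 22 mm (x) by 12 mm (y) goes right through its middle; end bars 6 mm, side bars 5 mm wide. Origin at the centre of its underside.
- shim_mid (a point): Centre of the shim (middle of its window, 4 mm above the floor it lies on). The shim lies with x along the slot, its front end 6 to 24 mm inside the mouth.
- pick_grip (a point): Grip point on the axis of the pick's upright black 16 x 16 mm handle (33 mm below to 27 mm above it). +x: the way the foot points. The pick's shank is telescopic, set anew each time: the tip's end lies 108 to 132 mm below the grip point, not measured, to be felt. The nose below is sprung: pushed up it gives after 1 N, 1 mm per 4 N, at most 12 mm.
- pick: The pick; origin at the centre of the underside of its 32 x 32 x 5 mm collar, 38 mm below pick_grip. A shank (8 mm, lower part 6 mm) runs straight down; at its bottom a level 6 mm thick foot runs to +x, and 55 mm from the shank's axis ends in a 5 mm tip turned straight down, reaching 10 mm below the foot's underside.
- rack: Rack of the pick, fixed to the table; origin on the table below rack_seat. Two rails 12 mm wide along x (-48 to 72 mm), tops 110 mm high, a 16 mm gap open between them all along. The pick hangs with its collar on both rails, foot below along the gap to +x; it is lifted straight up and lowered straight in.
- rack_seat (a point): Middle of the gap at the height of the rails' tops, within 10 mm of where the pick hangs at the start; axes as rack. Hung, the pick's grip point is 38 mm above it.
- spool: Bystander: spool of solder, 62 mm across, 46 mm high; origin under its centre.
- spacer: Bystander: aluminium spacer block 50 x 30 x 30 mm; origin under its centre.
- carton: Bystander: small brown carton 60 x 90 x 42 mm; origin under its centre.

How it is judged:
On the way, in this order (a step that is already met when the one before it is completed fails the run):
1. the pick is lifted from its rack, 40 mm or more (z of pick_grip in the frame of rack_seat above 0.078 m), for 0.1 s.
2. the pick bears on the shim (over 0.8 N) inside the slot (contact force between pick and shim above 0.8 N and x of shim_mid in the frame of rail_block above 0.01 m), for 0.05 s.
3. the shim is clear of the slot, on the apron (x of shim_mid in the frame of rail_block below -0.017 m and z of shim_mid in the frame of rail_block above 0.013 m), for 0.2 s.
At the end, for the whole second after the job is handed in: The shim lies flat and still on the apron, its centre 17 to 88 mm in front of the mouth (all of it outside the slot); the pick hangs still, upright within 0.12 rad, by its collar on both rails: grip point 34 to 42 mm above the rails' tops, within 12 mm of the gap's middle (x of shim_mid in the frame of rail_block between -0.088 and -0.017 m and z of shim_mid in the frame of rail_block between 0.0135 and 0.0185 m and angle between shim_mid's own z axis and vertical below 0.1 rad and linear speed of each of shim, pick below 0.02 m/s and z of pick_grip in the frame of rack_seat between 0.034 and 0.042 m and y of pick_grip in the frame of rack_seat between -0.012 and 0.012 m and angle between pick_grip's own z axis and vertical below 0.12 rad); the robot touches nothing.
It fails at once if the pick presses on the clamping rail with over 12 N (contact force between pick and rail_block above 12 N).
It fails at once if the pick presses or pulls on the shim with over 15 N (contact force between pick and shim above 15 N).
It fails at once if the fingers touch the shim (contact force between the fingers and shim above 0.5 N).
It fails at once if the spool, the spacer or the carton is moved over 30 mm (distance of any of spool, spacer, carton from where it was at the start of the episode above 0.03 m).
It also fails if it takes over 58 s, if anything falls off the work surface, if the arm or the gripper's body presses on something with over 40 N, if the wrist force passes 120 N, or if a joint passes its speed limit or range.

### The arm

A 6-joint arm with a two-finger parallel gripper is mounted at the origin on the work surface; the furniture and walls round the work are solid. World frame = base frame: x ahead of the robot, y to its left, z up, the work surface at z = 0. Lengths are in m, angles in rad, forces in N, time in s.
With the tool pointing down it reaches from about 0.4 to 0.825 m from the base axis. Payload 7 kg.
Tool frame: the origin (TCP) lies midway between the tips of the shut fingers; the grasp point (between the pads) lies 19 mm behind it; z points along the fingers, y is the line along which they close (so a half turn about z gives the same grasp; the last joint's range is limited). The gripper opens to 88 mm and grips with 3 to 60 N. Pads are 19 mm wide; open, the fingers measure 130 mm over their backs; the gripper's body (78 mm by 193 mm) begins 47 mm behind the grasp point.
Start: joints at [-1.013, 0.359, 0.012, 0, -1.224, -0.288], TCP at [0.18, -0.651, 0.227] pointing down, gripper open.
Joint ranges: [-3.07, 3.07], [-1.43, 2.12], [-1.02, 1.25], [-3.03, 1.67], [-3.05, -0], [-3.03, 3.03]. Speed limits (rad/s): [2.39, 2.39, 3.01, 3.14, 3.14, 3.14].

### API

Orientations are given as [roll, pitch, yaw] about the fixed x, y, z axes, in that order (R = Rz(yaw) Ry(pitch) Rx(roll)).
In Python, from station import telemetry, eyes, ticket, recognise, trace gives the robot as it stands. The module is installed in compiled form; this text tells all that it offers.
- The arm moves only by the tool servo_tool, never from a script. Its argument "series" is a list that holds one entry, the list of rows, each a list of 4 numbers: the shift along the tool's x, y, z in mm, then the turn about the tool's z in rad. In form: [[[x, y, z, roll], ...]]. A call has exactly 10 rows; each row shifts and turns the commanded pose from where the row before left it, along the tool's axes as they then stand; what a row does not reach is not made up. A row lasts 1/12 s, in which the tool goes at most 41.7 mm and 7.16 degrees, less where a joint would pass 70% of its speed; a pose out of reach is approached as far as the arm can. A call is refused whole if a number of a shift passes 41.7 or a number of a turn 0.125, either way. A call with a gripper value outside its range is refused whole. "claw" is the gripper's target within -1 to 1 (shut at 1, half-way at 0, fully open at -1), set as the call begins (left out, the last holds). The fingers move at their own pace and stop on an object; "grip_force" is the grip in N (left out, the last holds). Time passes only in rows, so rows that do not move let the fingers close, or fill a call up. It gives the time, the measured TCP pose, the force, the opening and the grip force at its end, in the units of the state.
- telemetry.get_state(): the state, without advancing time (a new reading comes with each control period).
- eyes.grab_frame(name): name is "side" or "top" or "wrist"; returns the picture (420x560x3 uint8, red, green, blue); there is no depth.
- eyes.calibration(name): a dict with "mtx" (3x3 intrinsics, pixels), "k1" (the pictures are not rectified: a ray, as slopes to the right and down, at radius r is drawn at 1 + k1 r^2 times it, then the intrinsics apply), "rvec" (rotation vector, rad) and "tvec" (3), from world to camera coordinates, as OpenCV has them. Camera axes: x right, y down, z forward; pixel columns grow to the right and rows downward; lengths in m; the calibration is good to about 2 mm. A picture is of the moment at which its call begins: read the wrist's pose just before it. calibration takes no time and is no camera call; for the wrist camera it gives the pose at the moment of the call.
- ticket.job_done(): hands the job in; it is judged then, once.
Trained networks look in the newest picture that a camera, given by its name, has taken for a name from the list of things; names that differ only in an ending like _2 or _b are one class to them, and where a whole thing is asked for, a point or a joint stands for the part that bears it (a point fixed in the world has none). Each returns a list of dicts, best first, with "conf" (0 to 1); they miss things now and then, are a little off and sometimes report something else, mostly with a low value. They report only what shows in the picture. A call takes as long as a camera call.
- recognise(camera, name): "position" ([x, y, z] in m, in world coordinates, good to about 4 mm: the middle of the surface that is visible of it).
- trace(camera, name): "mask" (420x560 bool, what is visible of it).
The state is a dict: "t": time; "q": joint angles; "qd": joint speeds; "joint_efforts": joint torques, N m; "eef_pos": TCP position; "ee_rot": TCP orientation; "force": force on the tool from outside, world axes, zero at the start; "moment": the same for the moment, N m; "width": finger opening in m; "gripper_force": force on a finger pad.
Only numpy, scipy, OpenCV 4.12 (cv2) and the standard library are available. Lean on these libraries where they do the work, as an engineer would, in place of code of your own. Each camera call takes 0.05 s, during which the arm holds its last target. There are 200 camera calls.

## Working session

There is one attempt and no reset: what is moved stays moved. The work goes in short steps, Python scripts to look and compute and a tool call to move; the robot and the scene stay as the last step left them, time stands still between calls to the robot, and variables do not carry over. Pictures are saved under pics/ and viewed, at most 10 in all, crops included, and the job is handed in when it is done.

Besides the shell and the picture viewer there is one more tool, called after ">>>" by a JSON object that holds its "api" and its "payload". servo_tool: Moves the arm, as the interface text tells. Its arguments: {"type":"object","properties":{"series":{"type":"array"},"claw":{"type":"number"},"grip_force":{"type":"number"}},"required":["series"]}

```bash
mkdir -p pics
cat > h.py <<'E'
import numpy as np, cv2
from station import telemetry, eyes, ticket, recognise, trace
def snap(c,f=None):
    im=eyes.grab_frame(c)
    if f: cv2.imwrite('pics/'+f,im[:,:,::-1])
    return im
def proj(c,P):
    k=eyes.calibration(c);R,_=cv2.Rodrigues(np.array(k['rvec'],float));p=np.atleast_2d(P)@R.T+np.ravel(k['tvec'])
    s=p[:,:2]/p[:,2:];s=s*(1+k['k1']*(s**2).sum(1,keepdims=True));M=np.array(k['mtx']);return s@M[:2,:2].T+M[:2,2]
def ray(c,uv,z):
    k=eyes.calibration(c);R,_=cv2.Rodrigues(np.array(k['rvec'],float));M=np.array(k['mtx'])
    d=(np.atleast_2d(uv)-M[:2,2])/[M[0,0],M[1,1]];s=d.copy()
    for _ in range(20): s=d/(1+k['k1']*(s**2).sum(1,keepdims=True))
    r=np.c_[s,np.ones(len(s))]@R;o=-R.T@np.ravel(k['tvec']);return o+r*((z-o[2])/r[:,2])[:,None]
E
python3 - <<'E'
from h import *
np.set_printoptions(precision=4,suppress=True)
s=telemetry.get_state();print(s)
for c in ('top','side'):
    snap(c,c+'0.png')
    for n in ('rail_block','shim','pick','pick_grip','rack','spool','spacer','carton'):
        r=recognise(c,n);print(c,n,[(np.round(a['position'],3),round(a['conf'],2)) for a in r[:2]])
E
```

```text
{'t': 0.0, 'q': array([-1.0129,  0.3594,  0.011 , -0.0004, -1.2241, -0.2881]), 'qd': array([-0.0008, -0.0006, -0.001 , -0.001 ,  0.0004,  0.0008]), 'joint_efforts': array([ -0.0003, -58.2713,  29.3045,   6.9971,   0.0066,  -0.0002]), 'eef_pos': array([ 0.1797, -0.6501,  0.2256]), 'ee_rot': array([ 3.1399, -0.0001, -2.8719]), 'force': array([ 0.1585, -0.5161,  0.7294]), 'moment': array([ 0.0125, -0.0515,  0.0208]), 'gripper_force': 0.0, 'width': 0.08798052315882647}
top rail_block [(array([0.662, 0.051, 0.013]), 0.96)]
top shim [(array([0.691, 0.241, 0.042]), 0.23)]
top pick [(array([ 0.509, -0.261,  0.114]), 0.58)]
top pick_grip [(array([ 0.506, -0.258,  0.114]), 0.69)]
top rack [(array([ 0.514, -0.258,  0.002]), 0.97)]
top spool [(array([0.504, 0.287, 0.046]), 0.62)]
top spacer [(array([ 0.441, -0.14 ,  0.036]), 0.86)]
top carton [(array([0.693, 0.238, 0.042]), 0.93)]
side rail_block [(array([0.66 , 0.066, 0.017]), 0.94)]
side shim [(array([ 0.511, -0.256,  0.04 ]), 0.65)]
side pick [(array([ 0.514, -0.261,  0.118]), 0.72)]
side pick_grip [(array([ 0.51 , -0.259,  0.125]), 0.75)]
side rack [(array([ 0.51 , -0.254,  0.037]), 0.91)]
side spool [(array([0.5  , 0.297, 0.045]), 0.79)]
side spacer [(array([ 0.436, -0.134,  0.025]), 0.62)]
side carton [(array([0.685, 0.257, 0.039]), 0.93)]
```

View pics/top0.png

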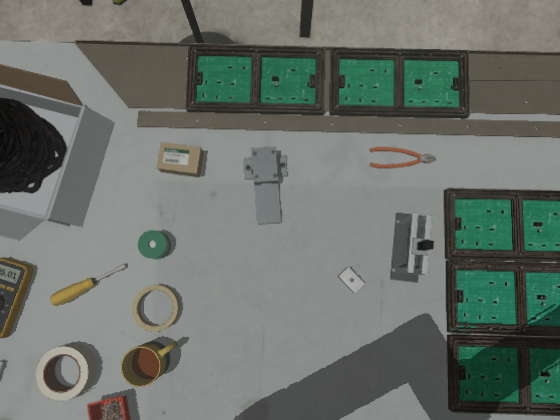

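View pics/side0.png

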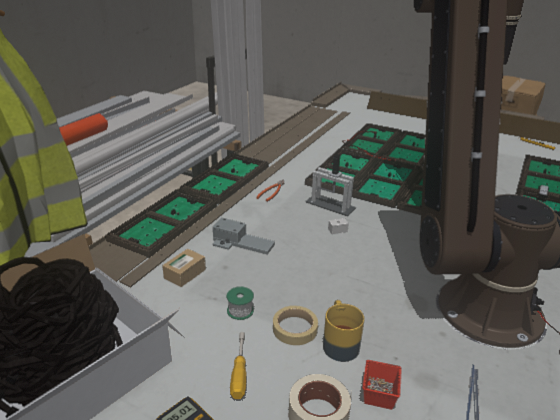

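The top view shows the rail near (265,185), its apron toward the robot (image down), and the rack near (412,247) with the pick's handle at (425,244). The side view agrees. Next I fit the axes of both.

Run:
```python
from h import *
np.set_printoptions(precision=4,suppress=True)
im=snap('top')
for n,z in (('rail_block',.012),('rack',.11)):
    r=trace('top',n)
    m=r[0]['mask'].astype(np.uint8)
    c=max(cv2.findContours(m,0,2)[0],key=cv2.contourArea)[:,0]
    w=ray('top',c.astype(float),z)[:,:2].astype(np.float32)*1000
    print(n,r[0]['conf'],m.sum(),cv2.minAreaRect(w))
a=cv2.resize(im[135:235,225:305],None,fx=5,fy=5,interpolation=3);b=cv2.resize(im[200:300,375:450],None,fx=5,fy=5,interpolation=3)
cv2.imwrite('pics/top1.png',np.hstack([a,b])[:,:,::-1])
k=eyes.calibration('top');R,_=cv2.Rodrigues(np.array(k['rvec']));print(-R.T@np.ravel(k['tvec']))
k=eyes.calibration('wrist');R,_=cv2.Rodrigues(np.array(k['rvec']));print(k['mtx'],k['k1'],-R.T@np.ravel(k['tvec']),R)
```

```text
rail_block 0.64 2323 ((648.871826171875, 46.88993835449219), (179.14242553710938, 97.54808044433594), 6.932302474975586)
rack 0.59 2115 ((509.3855895996094, -249.9300079345703), (74.15740966796875, 137.4446563720703), 85.05976867675781)
[0.4367 0.0046 1.0897]
[[361.1325   0.     277.897 ]
 [  0.     361.1325 207.9729]
 [  0.       0.       1.    ]] -0.04012190861765914 [ 0.113  -0.6689  0.3853] [[-0.2658  0.964   0.0003]
 [ 0.9316  0.2568  0.2571]
 [ 0.2478  0.0686 -0.9664]]
```

View pics/top1.png

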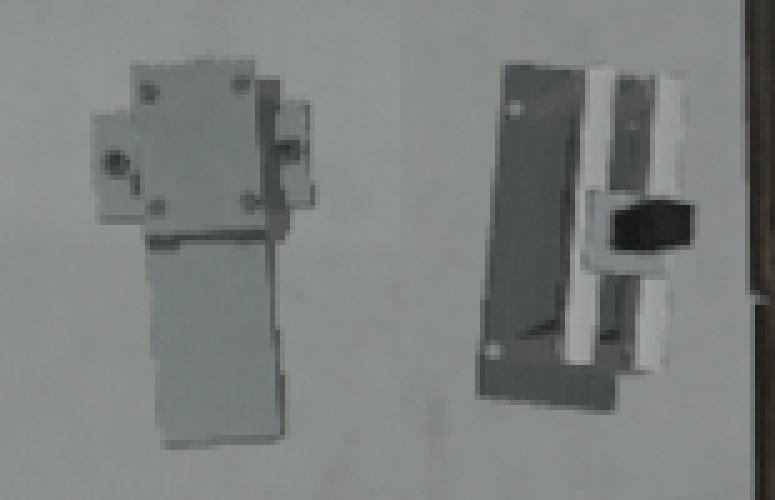

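```bash
cat >> h.py <<'E'
from scipy.spatial.transform import Rotation as Ro
def go(xyz,yaw):
    s=telemetry.get_state();R=Ro.from_euler('xyz',s['ee_rot']).as_matrix()
    y0=s['ee_rot'][2];d=(yaw-y0+np.pi)%(2*np.pi)-np.pi
    R2=Ro.from_euler('xyz',[np.pi,0,yaw]).as_matrix()
    print('t',round(s['t'],2),'pos',np.round(s['eef_pos'],4),'rpy',np.round(s['ee_rot'],4),'F',np.round(s['force'],2),'turn',round(-d,4),'shift after turn mm',np.round(R2.T@(np.array(xyz)-s['eef_pos'])*1000,1))
E
python3 -c "
from h import *
go([.508,-.258,.25],3.056)"
```

```text
t 1.05 pos [ 0.1799 -0.6506  0.2266] rpy [-3.1416  0.     -2.8718] F [-0.32  0.06 -0.4 ] turn 0.3554 shift after turn mm [-293.3  419.2  -23.4]
```

>>> {"api": "servo_tool", "payload": {"series": [[[0,0,-8,0.1185],[0,0,-8,0.1185],[0,0,-7,0.1184],[-23,33,0,0],[-23,33,0,0],[-23,33,0,0],[-23,33,0,0],[-23,33,0,0],[-23,33,0,0],[-23,33,0,0]]], "claw": -1, "grip_force": 60}}

```text
t: 1.88
eef_pos: [0.3609, -0.4326, 0.2498]
ee_rot: [-3.141, 0.001, 3.056]
force: [1.0, -0.2, -1.0]
width: 0.0877
gripper_force: 0.0
```

>>> {"api": "servo_tool", "payload": {"series": [[[-23,33,0,0],[-23,33,0,0],[-23,33,0,0],[-23,33,0,0],[-23,33,0,0],[-17,23,0,0],[0,0,0,0],[0,0,0,0],[0,0,0,0],[0,0,0,0]]]}}

```text
t: 2.72
eef_pos: [0.5071, -0.2587, 0.2496]
ee_rot: [-3.142, -0.0, 3.055]
force: [-0.4, 0.0, 0.9]
width: 0.0877
gripper_force: 0.0
```

Run:
```python
from h import *
np.set_printoptions(precision=4,suppress=True)
go([.508,-.258,.25],3.056)
snap('wrist','w0.png')
for n in ('pick','pick_grip','rack'):
    print(n,[(np.round(a['position'],4),round(a['conf'],2)) for a in recognise('wrist',n)[:2]])
r=trace('wrist','pick_grip')
m=r[0]['mask'];v,u=np.nonzero(m);print(m.sum(),u.min(),u.max(),v.min(),v.max())
```

```text
t 2.72 pos [ 0.5071 -0.2587  0.2496] rpy [-3.1415 -0.0001  3.0553] F [-0.45  0.    0.94] turn -0.0007 shift after turn mm [-0.9  0.8 -0.4]
pick [(array([ 0.5084, -0.2634,  0.1245]), 0.96)]
pick_grip [(array([ 0.5053, -0.2679,  0.1258]), 0.77)]
rack [(array([ 0.4936, -0.263 ,  0.11  ]), 0.95)]
1781 247 286 183 240
```

View pics/w0.png

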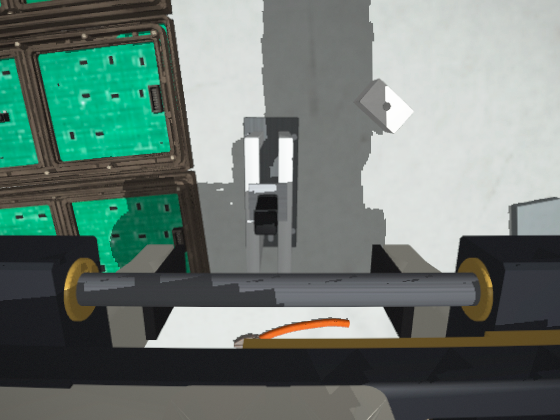

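Run:
```python
from h import *
np.set_printoptions(precision=4,suppress=True)
im=cv2.imread('pics/w0.png')
print('handle top center',ray('wrist',[[265.5,222]],.175))
print('gap pts',ray('wrist',[[269.5,145],[269.5,180]],.11), 'rails near end', ray('wrist',[[252,137],[286,137]],.11))
c=cv2.resize(im[110:270,220:320],None,fx=5,fy=3.7,interpolation=cv2.INTER_CUBIC)
c=cv2.convertScaleAbs(c,alpha=1.6,beta=20);cv2.imwrite('pics/w0c.png',c)
for P in ([.508,-.258],[.508,-.263]):
    print(proj('wrist',[[*P,.175],[*P,.11]]))
```

```text
handle top center [[ 0.509  -0.2674  0.175 ]]
gap pts [[ 0.4634 -0.2619  0.11  ]
 [ 0.4924 -0.2646  0.11  ]] rails near end [[ 0.4558 -0.2755  0.11  ]
 [ 0.4582 -0.2479  0.11  ]]
[[279.2055 219.4836]
 [278.9315 197.4212]]
[[271.8254 220.1048]
 [273.0636 197.9234]]
```

View pics/w0c.png

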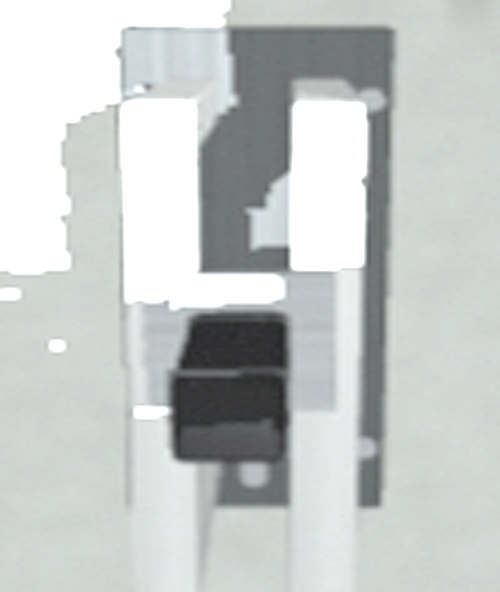

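The wrist view shows the handle's top face centred near (266,222) between the rails (gap centre u≈269), so the pick is at about (0.509,-0.267), yaw −0.086. I'll descend and grasp there.

>>> {"api": "servo_tool", "payload": {"series": [[[-2,-8,0,0],[0,0,20,0],[0,0,25,0],[0,0,25,0],[0,0,25,0],[0,0,15,0],[0,0,10.5,0],[0,0,0,0],[0,0,0,0],[0,0,0,0]]]}}

```text
t: 3.8
eef_pos: [0.5097, -0.2668, 0.1302]
ee_rot: [-3.141, 0.002, 3.056]
force: [-0.5, 0.1, -0.2]
width: 0.0881
gripper_force: 0.0
```

>>> {"api": "servo_tool", "payload": {"series": [[[0,0,0,0],[0,0,0,0],[0,0,0,0],[0,0,0,0],[0,0,0,0],[0,0,0,0],[0,0,0,0],[0,0,0,0],[0,0,0,0],[0,0,0,0]]], "claw": 1, "grip_force": 60}}

```text
t: 4.63
eef_pos: [0.5089, -0.2663, 0.129]
ee_rot: [-3.142, -0.0, 3.056]
force: [-1.3, 0.1, -0.2]
width: 0.0265
gripper_force: 0.0
```

>>> {"api": "servo_tool", "payload": {"series": [[[0,0,-3,0],[0,0,-10,0],[0,0,-20,0],[0,0,-25,0],[0,0,-25,0],[0,0,-25,0],[0,0,-22,0],[0,0,-20,0],[0,0,0,0],[0,0,0,0]]]}}

```text
t: 5.47
eef_pos: [0.5094, -0.2664, 0.2809]
ee_rot: [-3.141, 0.003, 3.056]
force: [-1.2, 0.2, -2.0]
width: 0.0158
gripper_force: 60.0
```

Run:
```python
from h import *
np.set_printoptions(precision=4,suppress=True)
f=lambda L:[[225+a/5,135+b/5] for a,b in L]
print(ray('top',f([(165,445),(285,438),(150,250),(272,275)]),.012))
print(ray('top',f([(145,234),(268,230),(132,65),(254,60)]),.047))
```

```text
[[0.5596 0.0627 0.012 ]
 [0.5641 0.0093 0.012 ]
 [0.6478 0.0722 0.012 ]
 [0.6377 0.0169 0.012 ]]
[[0.648  0.0724 0.047 ]
 [0.6511 0.0188 0.047 ]
 [0.7236 0.0805 0.047 ]
 [0.7272 0.0269 0.047 ]]
```

>>> {"api": "servo_tool", "payload": {"series": [[[0,0,0,-0.0928],[0,0,0,-0.0928],[-10.7,37,3,0],[-10.7,37,3,0],[-10.7,37,3,0],[-10.7,37,3,0],[-10.7,37,3,0],[-10.7,37,3,0],[-10.7,37,3,0],[-10.7,37,3,0]]]}}

```text
t: 6.3
eef_pos: [0.5638, 0.0386, 0.2542]
ee_rot: [-3.141, -0.002, -3.042]
force: [0.2, -0.2, -0.3]
width: 0.0155
gripper_force: 60.0
```

>>> {"api": "servo_tool", "payload": {"series": [[[0,0,16,0],[0,0,16,0],[0,0,15,0],[0,0,10,0],[0,0,0,0],[0,0,0,0],[0,0,0,0],[0,0,0,0],[0,0,0,0],[0,0,0,0]]]}}

```text
t: 7.13
eef_pos: [0.5648, 0.0367, 0.1988]
ee_rot: [3.141, 0.001, -3.042]
force: [-0.5, -1.1, 0.4]
width: 0.0158
gripper_force: 60.0
```

Run:
```python
from h import *
np.set_printoptions(precision=4,suppress=True)
go([.565,.037,.16],-3.0416)
w=snap('wrist'); s=snap('side')
for c in ('wrist','side'):
  for n in ('pick','rail_block'):
    print(c,n,[(np.round(a['position'],4),round(a['conf'],2)) for a in recognise(c,n)[:2]])
T=telemetry.get_state()['eef_pos']
u=proj('side',[T])[0].astype(int);print('tcp px',proj('side',[T,T-[0,0,.1],T-[0,0,.09]]))
a=s[u[1]-60:u[1]+60,u[0]-60:u[0]+40]
out=np.hstack([cv2.resize(w[:,100:460],None,fx=.95,fy=1.19),cv2.resize(a,(416,500),interpolation=3)])
print(u-60);cv2.imwrite('pics/ws1.png',out[:,:,::-1])
```

```text
t 7.13 pos [0.5648 0.0367 0.1988] rpy [ 3.1413  0.0011 -3.0418] F [-0.55 -1.12  0.38] turn -0.0002 shift after turn mm [-0.2  0.3 38.8]
wrist pick [(array([0.5619, 0.0388, 0.195 ]), 0.85)]
wrist rail_block [(array([0.5792, 0.0422, 0.0075]), 0.65), (array([0.5603, 0.0351, 0.1979]), 0.28)]
side pick [(array([0.5699, 0.0406, 0.1741]), 0.55)]
side rail_block [(array([0.6592, 0.0653, 0.0135]), 0.59), (array([0.5689, 0.0416, 0.1729]), 0.2)]
tcp px [[272.307  184.233 ]
 [271.585  217.9571]
 [271.6546 214.7018]]
[212 124]
```

View pics/ws1.png

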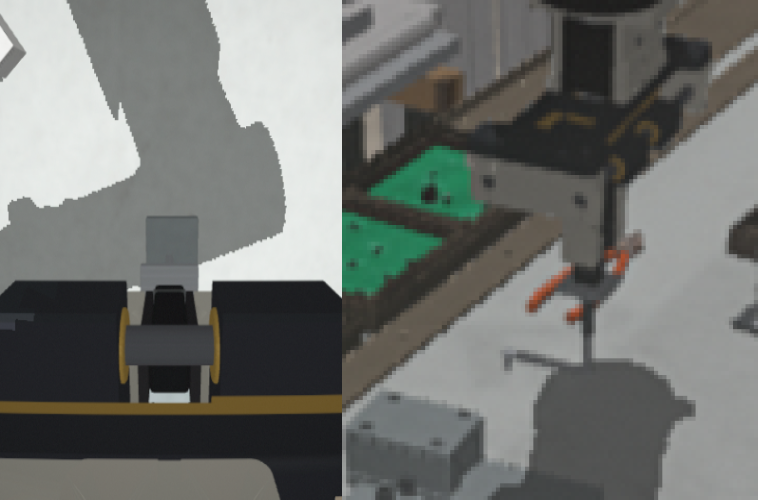

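Run:
```python
from h import *
np.set_printoptions(precision=4,suppress=True)
for z in (.085,.09,.095,.1,.105,.11): print(z,proj('side',[[.6197,.0422,z],[.5648,.0367,z+.01],[.5648,.0367,z+.016]]).ravel())
```

```text
0.085 [252.4998 217.6318 271.5044 218.9376 271.5459 216.9923]
0.09 [252.4978 216.0365 271.539  217.3171 271.5806 215.3643]
0.095 [252.4959 214.4352 271.5737 215.6904 271.6155 213.73  ]
0.1 [252.4939 212.8278 271.6085 214.0574 271.6505 212.0894]
0.105 [252.492  211.2142 271.6435 212.418  271.6856 210.4424]
0.11 [252.49   209.5945 271.6786 210.7723 271.7209 208.789 ]
```

>>> {"api": "servo_tool", "payload": {"series": [[[0,0,20,0],[0,0,25,0],[0,0,20,0],[0,0,12,0],[0,0,5,0],[0,0,0,0],[0,0,0,0],[0,0,0,0],[0,0,0,0],[0,0,0,0]]]}}

```text
t: 8.27
eef_pos: [0.5651, 0.0369, 0.117]
ee_rot: [3.141, 0.002, -3.042]
force: [-0.9, -0.5, -0.5]
width: 0.0158
gripper_force: 60.0
```

>>> {"api": "servo_tool", "payload": {"series": [[[0,0,0.5,0],[0,0,0.5,0],[0,0,0.5,0],[0,0,0.5,0],[0,0,0,0],[0,0,0,0],[0,0,0,0],[0,0,0,0],[0,0,0,0],[0,0,0,0]]]}}

```text
t: 9.1
eef_pos: [0.5646, 0.0368, 0.1141]
ee_rot: [-3.142, -0.0, -3.042]
force: [-0.5, -0.6, -1.1]
width: 0.0158
gripper_force: 60.0
```

>>> {"api": "servo_tool", "payload": {"series": [[[0,0,0.5,0],[0,0,0.5,0],[0,0,0.5,0],[0,0,0.5,0],[0,0,0,0],[0,0,0,0],[0,0,0,0],[0,0,0,0],[0,0,0,0],[0,0,0,0]]]}}

```text
t: 9.93
eef_pos: [0.5646, 0.0368, 0.1121]
ee_rot: [3.142, 0.0, -3.042]
force: [1.1, -0.0, -0.9]
width: 0.0155
gripper_force: 60.0
```

Run:
```python
from h import *
f=[]
for i in range(6):
    s=telemetry.get_state();f.append(np.r_[s['force'],s['eef_pos'][2]]); im=snap('side')
print(np.round(f,4))
```

```text
[[ 1.1096 -0.0138 -0.9053  0.1121]
 [ 0.1602 -0.4114 -0.4106  0.1121]
 [ 0.5542 -0.082  -1.0215  0.1121]
 [ 0.7063 -0.6656 -1.2942  0.1121]
 [ 0.5508 -0.1554 -1.6304  0.1121]
 [ 0.0642 -0.2968 -0.9315  0.1121]]
```

>>> {"api": "servo_tool", "payload": {"series": [[[0,0,0.5,0],[0,0,0.5,0],[0,0,0.5,0],[0,0,0.5,0],[0,0,0,0],[0,0,0,0],[0,0,0,0],[0,0,0,0],[0,0,0,0],[0,0,0,0]]]}}

```text
t: 11.07
eef_pos: [0.5646, 0.0368, 0.1101]
ee_rot: [3.142, -0.0, -3.042]
force: [0.0, -0.3, -0.8]
width: 0.0161
gripper_force: 60.0
```

>>> {"api": "servo_tool", "payload": {"series": [[[0,0,0.5,0],[0,0,0.5,0],[0,0,0.5,0],[0,0,0,0],[0,0,0,0],[0,0,0,0],[0,0,0,0],[0,0,0,0],[0,0,0,0],[0,0,0,0]]]}}

```text
t: 11.9
eef_pos: [0.5646, 0.0368, 0.1086]
ee_rot: [-3.142, 0.0, -3.042]
force: [-2.2, -0.2, 3.0]
width: 0.0156
gripper_force: 60.0
```

Run:
```python
from h import *
f=[]
for i in range(4):
    s=telemetry.get_state();f.append(np.r_[s['force'],s['eef_pos'][2]]); im=snap('side')
print(np.round(f,4))
m=trace('top','rail_block')if 0 else None
```

```text
[[-2.2323 -0.2422  2.9809  0.1086]
 [-2.2959 -0.678   3.6041  0.1086]
 [-1.3081 -0.687   4.0185  0.1086]
 [-2.2258  0.0585  2.8236  0.1086]]
```

>>> {"api": "servo_tool", "payload": {"series": [[[0,0,-5,0],[0,0,-6.5,0],[0,0,0,0],[0,0,0,0],[0,0,0,0],[0,0,0,0],[0,0,0,0],[0,0,0,0],[0,0,0,0],[0,0,0,0]]]}}

```text
t: 12.93
eef_pos: [0.5646, 0.0368, 0.12]
ee_rot: [-3.142, -0.0, -3.042]
force: [0.2, -0.3, -0.6]
width: 0.0158
gripper_force: 60.0
```

Run:
```python
from h import *
go([.5646,.0368,.1198],-3.0416)
w=snap('wrist'); s=snap('side'); t=snap('top')
T=telemetry.get_state()['eef_pos'];yaw=.1
tip=T+[.055*np.cos(yaw),.055*np.sin(yaw),-.0973]
u=np.array([215,180])
M=np.array([.6495,.0455,.012]);X=np.array([np.cos(yaw),np.sin(yaw),0]);Y=np.array([-X[1],X[0],0]);Z=np.array([0,0,1])
pts=lambda L:[M+a*X+b*Y+c*Z for a,b,c in L]
L=pts([(0,-.0125,0),(0,.0125,0),(0,.0125,.029),(0,-.0125,.029),(-.088,.027,0),(-.088,-.027,0),(0,.027,.035),(0,-.027,.035),(.071,.027,.035),(.071,-.027,.035)])+[tip]
o=[]
for im,c,(x0,y0),(ww,hh),f in ((s,'side',(205,185),(80,75),6),(t,'top',(225,135),(80,100),4)):
    a=cv2.resize(im[y0:y0+hh,x0:x0+ww],None,fx=f,fy=f,interpolation=3).copy()
    for p in proj(c,L): cv2.circle(a,tuple(np.round((p-[x0,y0]+.5)*f).astype(int)),2,(255,0,0),-1)
    o.append(np.pad(a,((0,450-a.shape[0]),(0,0),(0,0))))
cv2.imwrite('pics/st2.png',np.hstack(o)[:,:,::-1])
```

```text
t 12.93 pos [0.5646 0.0368 0.12  ] rpy [-3.1415e+00 -1.0000e-04 -3.0416e+00] F [ 0.18 -0.26 -0.57] turn -0.0 shift after turn mm [-0.   0.   0.2]
```

View pics/st2.png

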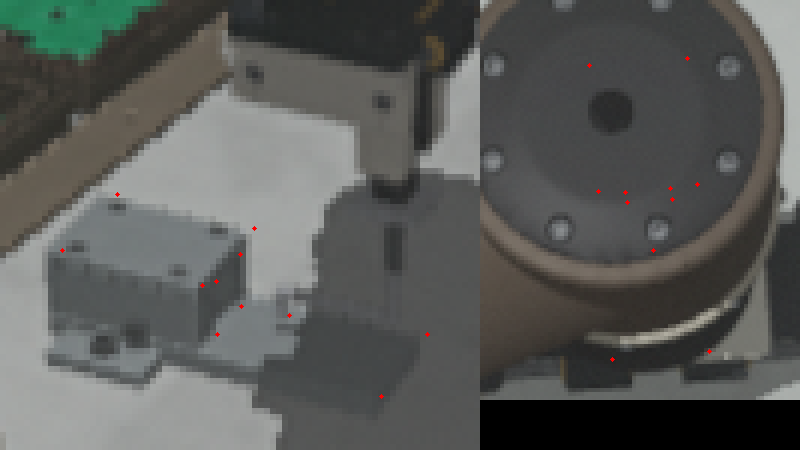

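The side view shows the rail about 2 mm deeper and 4 mm further left than my top-view estimate. The window needs about ±3 mm in y, so I'll check from close above with the wrist camera.

>>> {"api": "servo_tool", "payload": {"series": [[[0,0,-30,0],[0,0,-30,0],[-10,0,-20,0],[-25,0,0,0],[-35,0,0,0],[-35,0,0,0],[-25,0,0,0],[-5,0,0,0],[0,0,0,0],[0,0,0,0]]]}}

```text
t: 13.92
eef_pos: [0.6983, 0.0501, 0.1992]
ee_rot: [-3.141, -0.002, -3.042]
force: [-0.5, -0.1, -2.0]
width: 0.0157
gripper_force: 60.0
```

Run:
```python
from h import *
np.set_printoptions(precision=4,suppress=True)
go([.5646,.0368,.1198],-3.0416)
w=snap('wrist')
r=trace('wrist','rail_block');m=r[0]['mask'].astype(np.uint8);print(r[0]['conf'],m.sum())
a=w[60:270,170:400].copy()
a=cv2.resize(a,None,fx=2.8,fy=2.8,interpolation=cv2.INTER_CUBIC)
c=cv2.findContours(m,0,1)[0]
a=cv2.convertScaleAbs(a,alpha=1.2,beta=10)
yaw=.1;M=np.array([.6505,.0475,.012]);X=np.array([np.cos(yaw),np.sin(yaw),0]);Y=np.array([-X[1],X[0],0]);Z=np.array([0,0,1])
L=[M+np.array(p)@np.array([X,Y,Z]) for p in [(-.088,.027,0),(-.088,-.027,0),(0,.027,.035),(0,-.027,.035),(0,.027,0),(0,-.027,0)]]
P=proj('wrist',L);print(P)
for p in P: cv2.circle(a,tuple(np.round((p-[170,60]+.5)*2.8).astype(int)),2,(255,0,0),-1)
cv2.imwrite('pics/w3.png',a[:,:,::-1])
k=eyes.calibration('wrist');import pickle;pickle.dump(k,open('k3.pkl','wb'))
```

```text
t 13.92 pos [0.6983 0.0501 0.1992] rpy [-3.1415 -0.0016 -3.0419] F [-0.47 -0.14 -1.97] turn -0.0003 shift after turn mm [134.4   0.1  79.4]
0.77 13051
[[310.3402  36.0345]
 [249.675   36.0656]
 [311.8787 138.7097]
 [248.5019 138.7526]
 [308.4959 136.0842]
 [251.4096 136.1232]]
```

View pics/w3.png

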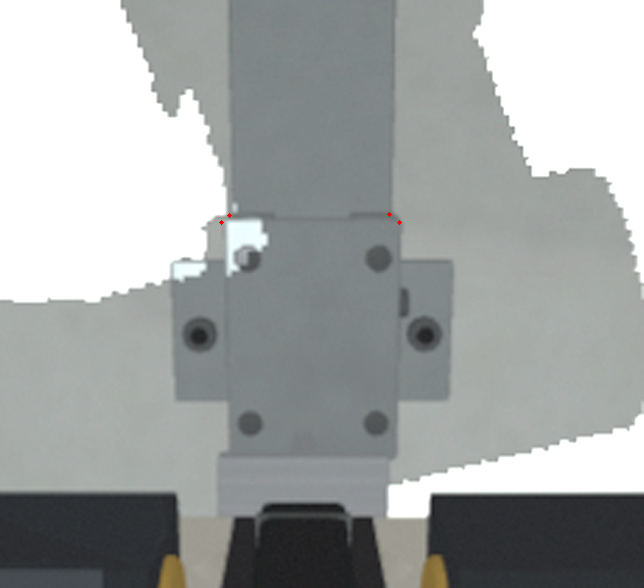

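The wrist view shows the roof front edge at crop row 217, spanning columns 228–397, with the apron vertical, so the tool yaw matches the rail. The collar is at columns 218–387. I'll use the collar to check the camera's lateral calibration.

Run:
```python
from h import *
np.set_printoptions(precision=4,suppress=True)
T=np.array([.6983,.0501,0]);g=lambda L:[[170+a/2.8-.5,60+b/2.8-.5] for a,b in L]
for z in (.185,.175,.165): 
    print(z,(proj('wrist',[T+[0,0,z]])-[170,60]+.5)*2.8, ray('wrist',g([(218,456),(387,456),(302.5,456)]),z))
R=ray('wrist',g([(312.5,217)]),.047);F=ray('wrist',g([(312,200),(312.5,5)]),.012)
X=np.array([np.cos(.0997),np.sin(.0997),0]);Y=np.array([-X[1],X[0],0])
for n,P in (('roof',R),('fl',F)):print(n,P,'lateral wrt TCP mm',(P-T)@Y*1000,'along',(P-T)@X*1000)
```

```text
0.185 [[302.6655 538.7758]] [[0.6839 0.0334 0.185 ]
 [0.6809 0.0636 0.185 ]
 [0.6824 0.0485 0.185 ]]
0.175 [[302.6929 519.4599]] [[0.6871 0.0328 0.175 ]
 [0.6839 0.0648 0.175 ]
 [0.6855 0.0488 0.175 ]]
0.165 [[302.7177 501.9541]] [[0.6903 0.0322 0.165 ]
 [0.6869 0.066  0.165 ]
 [0.6886 0.0491 0.165 ]]
roof [[0.649  0.0481 0.047 ]] lateral wrt TCP mm [2.9472] along [-49.2574]
fl [[0.6456 0.0479 0.012 ]
 [0.584  0.0418 0.012 ]] lateral wrt TCP mm [3.0844 3.153 ] along [ -52.6131 -114.5072]
```

>>> {"api": "servo_tool", "payload": {"series": [[[20,1.8,0,0],[30,0,0,0],[30,0,0,0],[25,0,0,0],[16,0,0,0],[0,0,20,0],[0,0,25,0],[0,0,20,0],[0,0,14.3,0],[0,0,0,0]]]}}

```text
t: 14.85
eef_pos: [0.5756, 0.0394, 0.1186]
ee_rot: [-3.141, -0.004, -3.042]
force: [-1.4, -1.0, -0.4]
width: 0.0152
gripper_force: 60.0
```

>>> {"api": "servo_tool", "payload": {"series": [[[0,0,0,0],[0,0,0,0],[0,0,0,0],[-4,0,0,0],[-4,0,0,0],[-4,0,0,0],[-4,0,0,0],[-4,0,0,0],[0,0,0,0],[0,0,0,0]]]}}

```text
t: 15.68
eef_pos: [0.5984, 0.0419, 0.1205]
ee_rot: [-3.141, -0.0, -3.042]
force: [-0.0, -0.4, -0.9]
width: 0.0158
gripper_force: 60.0
```

Run:
```python
from h import *
np.set_printoptions(precision=4,suppress=True)
go([.5646,.0368,.1199],-3.0416)
s=snap('side');f=[]
for i in range(3): f.append(telemetry.get_state()['force']);snap('side')
print(np.array(f))
T=telemetry.get_state()['eef_pos'];X=np.array([np.cos(.0997),np.sin(.0997),0])
x0,y0=205,165;a=cv2.resize(s[y0:y0+85,x0:x0+95],None,fx=7,fy=7,interpolation=3)
for p in proj('side',[T+.055*X-[0,0,.0974],T-[0,0,.0874]]): cv2.circle(a,tuple(np.round((p-[x0,y0]+.5)*7).astype(int)),2,(255,0,0),-1)
cv2.imwrite('pics/s4.png',a[:,:,::-1])
```

```text
t 15.68 pos [0.5984 0.0419 0.1205] rpy [-3.1415 -0.0005 -3.0418] F [-0.01 -0.41 -0.9 ] turn -0.0002 shift after turn mm [34.1 -1.7  0.6]
[[-0.4926  0.2462 -1.5095]
 [-0.5981 -0.3154 -0.9713]
 [-0.6715 -0.6139 -1.5742]]
```

View pics/s4.png

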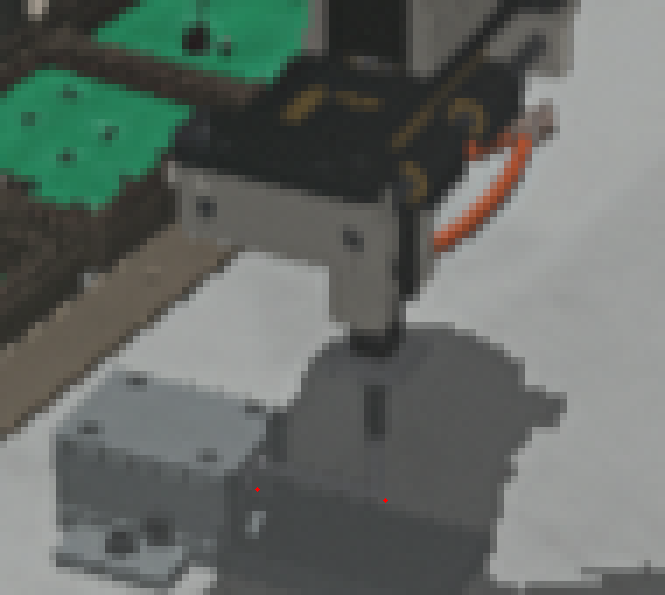

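>>> {"api": "servo_tool", "payload": {"series": [[[-3,0,0.3,0],[-3.5,0,0,0],[-4,0,0,0],[-4,0,0,0],[-4,0,0,0],[-4,0,0,0],[-4,0,0,0],[0,0,0,0],[0,0,0,0],[0,0,0,0]]]}}

```text
t: 16.72
eef_pos: [0.6244, 0.0446, 0.1203]
ee_rot: [-3.142, -0.0, -3.042]
force: [-0.2, 0.2, -2.1]
width: 0.0155
gripper_force: 60.0
```

>>> {"api": "servo_tool", "payload": {"series": [[[0,0,1,0],[0,0,1,0],[0,0,1,0],[0,0,0.5,0],[0,0,0,0],[0,0,0,0],[0,0,0,0],[0,0,0,0],[0,0,0,0],[0,0,0,0]]]}}

```text
t: 17.55
eef_pos: [0.6246, 0.0446, 0.117]
ee_rot: [3.142, 0.0, -3.042]
force: [-0.6, -0.9, -0.7]
width: 0.0157
gripper_force: 60.0
```

>>> {"api": "servo_tool", "payload": {"series": [[[0,0,0.5,0],[0,0,0.5,0],[0,0,0.2,0],[0,0,0,0],[0,0,0,0],[0,0,0,0],[0,0,0,0],[0,0,0,0],[0,0,0,0],[0,0,0,0]]]}}

```text
t: 18.38
eef_pos: [0.6246, 0.0446, 0.1158]
ee_rot: [3.142, 0.0, -3.042]
force: [-0.3, 0.7, -1.3]
width: 0.0153
gripper_force: 60.0
```

>>> {"api": "servo_tool", "payload": {"series": [[[0,0,0.5,0],[0,0,0.5,0],[0,0,0.5,0],[0,0,0,0],[0,0,0,0],[0,0,0,0],[0,0,0,0],[0,0,0,0],[0,0,0,0],[0,0,0,0]]]}}

```text
t: 19.22
eef_pos: [0.6246, 0.0446, 0.1143]
ee_rot: [3.142, 0.0, -3.042]
force: [0.6, 0.4, -1.0]
width: 0.0156
gripper_force: 60.0
```

>>> {"api": "servo_tool", "payload": {"series": [[[0,0,0.6,0],[0,0,0.6,0],[0,0,0.6,0],[0,0,0.6,0],[0,0,0,0],[0,0,0,0],[0,0,0,0],[0,0,0,0],[0,0,0,0],[0,0,0,0]]]}}

```text
t: 20.05
eef_pos: [0.6246, 0.0446, 0.1119]
ee_rot: [3.142, 0.0, -3.042]
force: [-0.8, -0.0, -1.2]
width: 0.0154
gripper_force: 60.0
```

>>> {"api": "servo_tool", "payload": {"series": [[[1,0,0,0],[1,0,0,0],[1,0,0,0],[1,0,0,0],[1,0,0,0],[1,0,0,0],[1,0,0,0],[1,0,0,0],[1,0,0,0],[1,0,0,0]]]}}

```text
t: 20.88
eef_pos: [0.6145, 0.0436, 0.1119]
ee_rot: [-3.142, -0.0, -3.042]
force: [-0.4, -0.3, -1.2]
width: 0.0158
gripper_force: 60.0
```

>>> {"api": "servo_tool", "payload": {"series": [[[1,0,0,0],[1,0,0,0],[1,0,0,0],[1,0,0,0],[1,0,0,0],[1,0,0,0],[1,0,0,0],[1,0,0,0],[1,0,0,0],[1,0,0,0]]]}}

```text
t: 21.72
eef_pos: [0.605, 0.0427, 0.1121]
ee_rot: [3.141, 0.001, -3.041]
force: [4.0, -0.4, -1.1]
width: 0.0157
gripper_force: 60.0
```

>>> {"api": "servo_tool", "payload": {"series": [[[1,0,0,0],[1,0,0,0],[1,0,0,0],[1,0,0,0],[1,0,0,0],[1,0,0,0],[1,0,0,0],[1,0,0,0],[1,0,0,0],[1,0,0,0]]]}}

```text
t: 22.55
eef_pos: [0.5947, 0.0416, 0.1119]
ee_rot: [3.142, 0.0, -3.042]
force: [5.2, 0.5, -2.0]
width: 0.0157
gripper_force: 60.0
```

>>> {"api": "servo_tool", "payload": {"series": [[[1.2,0,0,0],[1.2,0,0,0],[1.2,0,0,0],[1.2,0,0,0],[1.2,0,0,0],[1.2,0,0,0],[1.2,0,0,0],[1.2,0,0,0],[1.2,0,0,0],[1.2,0,0,0]]]}}

```text
t: 23.38
eef_pos: [0.5826, 0.0404, 0.1118]
ee_rot: [3.142, -0.0, -3.042]
force: [0.8, 0.3, -2.0]
width: 0.0157
gripper_force: 60.0
```

>>> {"api": "servo_tool", "payload": {"series": [[[1.5,0,0,0],[1.5,0,0,0],[1.5,0,0,0],[1.5,0,0,0],[1.5,0,0,0],[1.5,0,0,0],[1.5,0,0,0],[1.5,0,0,0],[1.5,0,0,0],[1.5,0,0,0]]]}}

```text
t: 24.22
eef_pos: [0.5678, 0.0389, 0.1119]
ee_rot: [3.142, 0.0, -3.042]
force: [0.2, -1.1, -0.5]
width: 0.016
gripper_force: 60.0
```

>>> {"api": "servo_tool", "payload": {"series": [[[2,0,0,0],[2,0,0,0],[2,0,0,0],[2,0,0,0],[2,0,0,0],[2,0,0,0],[2,0,0,0],[2,0,0,0],[1,0,0,0],[0,0,0,0]]]}}

```text
t: 25.05
eef_pos: [0.5507, 0.0372, 0.1119]
ee_rot: [3.142, -0.0, -3.042]
force: [-0.4, -0.0, -1.1]
width: 0.0158
gripper_force: 60.0
```

Run:
```python
from h import *
np.set_printoptions(precision=4,suppress=True)
go([.5646,.0368,.1199],-3.0416)
M=np.array([.649,.0481,.012]);X=np.array([np.cos(.0997),np.sin(.0997),0]);Y=np.array([-X[1],X[0],0])
for c in ('side','top','wrist'):
    snap(c)
    for a in recognise(c,'shim')[:3]:
        d=np.array(a['position'])-M;print(c,round(a['conf'],2),np.round(a['position'],4),'rail',np.round([d@X*1e3,d@Y*1e3],1))
```

```text
t 25.05 pos [0.5507 0.0372 0.1119] rpy [ 3.1416 -0.0001 -3.0416] F [-0.43 -0.02 -1.07] turn 0.0 shift after turn mm [-13.8  -1.8  -8. ]
side 0.55 [0.619  0.054  0.0228] rail [-29.3   8.9]
```

>>> {"api": "servo_tool", "payload": {"series": [[[-1,0,0,0],[-1.5,0,0,0],[0,0,0,0],[0,0,-2,0],[0,0,-4,0],[0,0,-6,0],[0,0,-8,0],[0,0,-20,0],[0,0,-30,0],[0,0,-30,0]]]}}

```text
t: 26.18
eef_pos: [0.5529, 0.0372, 0.2133]
ee_rot: [-3.141, -0.001, -3.042]
force: [0.8, 0.6, -1.1]
width: 0.0153
gripper_force: 60.0
```

>>> {"api": "servo_tool", "payload": {"series": [[[-15,0,-30,0],[-25,0,-10,0],[-30,0,0,0],[-30,0,0,0],[-10,0,0,0],[0,0,0,0],[0,0,0,0],[0,0,0,0],[0,0,0,0],[0,0,0,0]]]}}

```text
t: 27.02
eef_pos: [0.6622, 0.0484, 0.2526]
ee_rot: [3.141, 0.001, -3.041]
force: [-0.3, 0.1, -0.8]
width: 0.0159
gripper_force: 60.0
```

Run:
```python
from h import *
np.set_printoptions(precision=4,suppress=True)
go([.506,-.264,.25],3.056)
M=np.array([.649,.0481,.012]);X=np.array([np.cos(.0997),np.sin(.0997),0]);Y=np.array([-X[1],X[0],0])
for c in ('side','wrist'):
    im=snap(c,c+'9.png')
    for a in recognise(c,'shim')[:3]:
        d=np.array(a['position'])-M;print(c,round(a['conf'],2),np.round(a['position'],4),'rail',np.round([d@X*1e3,d@Y*1e3],1))
s=cv2.imread('pics/side9.png');w=cv2.imread('pics/wrist9.png')
cv2.imwrite('pics/sw9.png',np.hstack([cv2.resize(s[165:265,195:295],(390,390),interpolation=3),cv2.resize(w[:270,150:420],(390,390),interpolation=3)]))
```

```text
t 27.02 pos [0.6622 0.0484 0.2526] rpy [ 3.1414  0.0007 -3.0413] F [-0.28  0.13 -0.79] turn 0.1858 shift after turn mm [ 128.9 -324.6    2.6]
side 0.66 [0.6159 0.0482 0.0225] rail [-32.9   3.4]
wrist 0.87 [0.6147 0.0449 0.0223] rail [-34.4   0.2]
```

View pics/sw9.png

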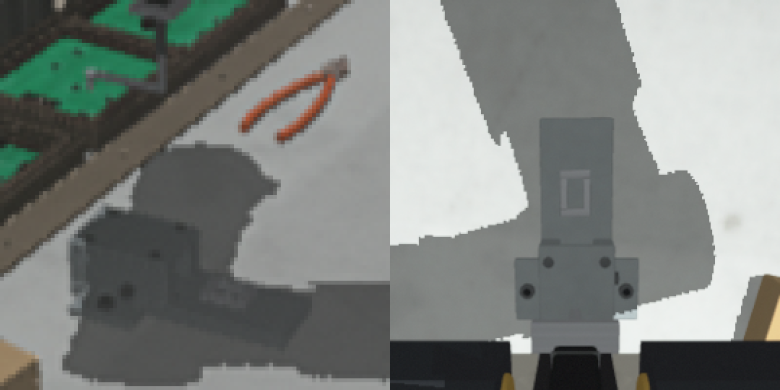

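The view shows the shim flat on the apron (wrist crop ≈(575,192)), about 34 mm in front of the mouth. Now I'll take the pick back to the rack.

>>> {"api": "servo_tool", "payload": {"series": [[[0,0,0,0.0929],[0,0,0,0.0929],[14,-36.3,0,0],[14,-36.3,0,0],[14,-36.3,0,0],[14,-36.3,0,0],[14,-36.3,0,0],[14,-36.3,0,0],[14,-36.3,0,0],[14,-36.3,0,0]]]}}

```text
t: 28.05
eef_pos: [0.5252, -0.2327, 0.2523]
ee_rot: [-3.142, 0.001, 3.056]
force: [0.8, 0.2, -1.2]
width: 0.0154
gripper_force: 60.0
```

>>> {"api": "servo_tool", "payload": {"series": [[[8,-20,0,0],[5.7,-16.3,0,0],[0,0,0,0],[0,0,0,0],[0,0,0,0],[0,0,0,0],[0,0,0,0],[0,0,0,0],[0,0,0,0],[0,0,0,0]]]}}

```text
t: 28.88
eef_pos: [0.5099, -0.2659, 0.2519]
ee_rot: [3.142, 0.0, 3.056]
force: [0.3, 0.6, -1.7]
width: 0.0156
gripper_force: 60.0
```

Run:
```python
from h import *
np.set_printoptions(precision=4,suppress=True)
go([.509,-.2664,.142],3.056)
snap('wrist','w10.png')
for n in ('pick','rack','pick_grip'):
    print(n,[(np.round(a['position'],4),round(a['conf'],2)) for a in recognise('wrist',n)[:2]])
g=cv2.cvtColor(cv2.imread('pics/w10.png'),7).astype(int)
for v in (130,150,170): 
    d=np.diff(g[v,210:330]);i=np.nonzero(abs(d)>20)[0];print(v,list(zip(i+210,d[i])))
print('expected gap px',proj('wrist',[[.505,-.265,.11],[.46,-.261,.11]]))
```

```text
t 28.88 pos [ 0.5099 -0.2659  0.2519] rpy [3.1416 0.     3.0565] F [ 0.29  0.61 -1.75] turn 0.0005 shift after turn mm [  0.8  -0.6 109.9]
pick [(array([ 0.5075, -0.263 ,  0.2491]), 0.61)]
rack [(array([ 0.4854, -0.266 ,  0.0075]), 0.7)]
pick_grip [(array([ 0.5046, -0.264 ,  0.2516]), 0.59), (array([0.6213, 0.0254, 0.0094]), 0.21)]
130 [(np.int64(249), np.int64(-57)), (np.int64(250), np.int64(-42)), (np.int64(253), np.int64(29)), (np.int64(254), np.int64(-35)), (np.int64(255), np.int64(-26)), (np.int64(269), np.int64(-36)), (np.int64(270), np.int64(-22)), (np.int64(284), np.int64(23)), (np.int64(304), np.int64(35))]
150 [(np.int64(237), np.int64(-41)), (np.int64(238), np.int64(-64)), (np.int64(249), np.int64(-25)), (np.int64(252), np.int64(91)), (np.int64(253), np.int64(26)), (np.int64(266), np.int64(-55)), (np.int64(267), np.int64(-118)), (np.int64(285), np.int64(29)), (np.int64(286), np.int64(135)), (np.int64(294), np.int64(-51)), (np.int64(295), np.int64(-43)), (np.int64(300), np.int64(-41)), (np.int64(301), np.int64(-36)), (np.int64(303), np.int64(47)), (np.int64(304), np.int64(21))]
170 [(np.int64(237), np.int64(-41)), (np.int64(238), np.int64(-64)), (np.int64(252), np.int64(89)), (np.int64(253), np.int64(30)), (np.int64(266), np.int64(-55)), (np.int64(267), np.int64(-119)), (np.int64(275), np.int64(52)), (np.int64(276), np.int64(21)), (np.int64(279), np.int64(-35)), (np.int64(280), np.int64(-39)), (np.int64(285), np.int64(68)), (np.int64(286), np.int64(106)), (np.int64(295), np.int64(-23)), (np.int64(296), np.int64(-78)), (np.int64(297), np.int64(69)), (np.int64(299), np.int64(-46)), (np.int64(300), np.int64(-93)), (np.int64(301), np.int64(-34)), (np.int64(303), np.int64(35))]
expected gap px [[278.8003 190.5441]
 [278.955  136.613 ]]
```

>>> {"api": "servo_tool", "payload": {"series": [[[0,-1.3,0,0],[0,0,5,0],[0,0,15,0],[0,0,20,0],[0,0,20,0],[0,0,20,0],[0,0,15,0],[0,0,10,0],[0,0,5,0],[0,0,0,0]]]}}

```text
t: 29.92
eef_pos: [0.5091, -0.2675, 0.1408]
ee_rot: [3.141, -0.002, 3.056]
force: [-0.3, -0.6, -0.7]
width: 0.0158
gripper_force: 60.0
```

>>> {"api": "servo_tool", "payload": {"series": [[[0,0,0,0],[0,0,0.5,0],[0,0,0.5,0],[0,0,0.5,0],[0,0,0,0],[0,0,0,0],[0,0,0,0],[0,0,0,0],[0,0,0,0],[0,0,0,0]]]}}

```text
t: 30.75
eef_pos: [0.5096, -0.2676, 0.1404]
ee_rot: [3.142, 0.0, 3.056]
force: [-0.2, -0.9, -0.4]
width: 0.0156
gripper_force: 60.0
```

>>> {"api": "servo_tool", "payload": {"series": [[[0,0,0.5,0],[0,0,0.5,0],[0,0,0.5,0],[0,0,0.5,0],[0,0,0,0],[0,0,0,0],[0,0,0,0],[0,0,0,0],[0,0,0,0],[0,0,0,0]]]}}

```text
t: 31.58
eef_pos: [0.5096, -0.2676, 0.1384]
ee_rot: [-3.142, 0.0, 3.056]
force: [0.2, 0.0, -0.6]
width: 0.0156
gripper_force: 60.0
```

>>> {"api": "servo_tool", "payload": {"series": [[[0,0,0.4,0],[0,0,0.4,0],[0,0,0.4,0],[0,0,0.4,0],[0,0,0,0],[0,0,0,0],[0,0,0,0],[0,0,0,0],[0,0,0,0],[0,0,0,0]]]}}

```text
t: 32.42
eef_pos: [0.5096, -0.2676, 0.1368]
ee_rot: [-3.142, 0.0, 3.056]
force: [0.3, 0.3, -0.2]
width: 0.0157
gripper_force: 60.0
```

>>> {"api": "servo_tool", "payload": {"series": [[[0,0,0.4,0],[0,0,0.4,0],[0,0,0.4,0],[0,0,0.4,0],[0,0,0,0],[0,0,0,0],[0,0,0,0],[0,0,0,0],[0,0,0,0],[0,0,0,0]]]}}

```text
t: 33.25
eef_pos: [0.5096, -0.2676, 0.1352]
ee_rot: [-3.142, 0.0, 3.056]
force: [0.5, -0.5, -1.9]
width: 0.0158
gripper_force: 60.0
```

>>> {"api": "servo_tool", "payload": {"series": [[[0,0,0.4,0],[0,0,0.4,0],[0,0,0.4,0],[0,0,0.4,0],[0,0,0,0],[0,0,0,0],[0,0,0,0],[0,0,0,0],[0,0,0,0],[0,0,0,0]]]}}

```text
t: 34.08
eef_pos: [0.5096, -0.2676, 0.1348]
ee_rot: [-3.141, 0.001, 3.056]
force: [-3.2, 2.4, 7.8]
width: 0.0158
gripper_force: 60.0
```

Contact at TCP z≈0.135 agrees with the collar seating on the rails. I'll relieve the push, open and retreat.

>>> {"api": "servo_tool", "payload": {"series": [[[0,0,-1,0],[0,0,0,0],[0,0,0,0],[0,0,0,0],[0,0,0,0],[0,0,0,0],[0,0,0,0],[0,0,0,0],[0,0,0,0],[0,0,0,0]]]}}

```text
t: 34.92
eef_pos: [0.5097, -0.2676, 0.1348]
ee_rot: [-3.142, 0.0, 3.056]
force: [-1.0, 1.9, 5.3]
width: 0.0158
gripper_force: 60.0
```

>>> {"api": "servo_tool", "payload": {"series": [[[0,0,0,0],[0,0,0,0],[0,0,0,0],[0,0,0,0],[0,0,0,0],[0,0,0,0],[0,0,0,0],[0,0,0,0],[0,0,0,0],[0,0,0,0]]], "claw": -1}}

```text
t: 35.75
eef_pos: [0.5096, -0.2676, 0.1346]
ee_rot: [3.142, 0.0, 3.056]
force: [0.2, 0.5, 0.4]
width: 0.0767
gripper_force: 0.0
```

>>> {"api": "servo_tool", "payload": {"series": [[[0,0,-5,0],[0,0,-15,0],[0,0,-25,0],[0,0,-25,0],[0,0,-25,0],[0,0,-20,0],[0,0,0,0],[0,0,0,0],[0,0,0,0],[0,0,0,0]]]}}

```text
t: 36.58
eef_pos: [0.509, -0.2674, 0.2486]
ee_rot: [3.141, -0.002, 3.056]
force: [-0.5, 0.2, -0.6]
width: 0.0874
gripper_force: 0.0
```

Run:
```python
from h import *
np.set_printoptions(precision=4,suppress=True)
go([.509,-.2664,.25],3.056)
for c in ('wrist','side','top'):
    snap(c,c+'11.png')
    for n in ('pick','pick_grip','rack','shim'):
        print(c,n,[(np.round(a['position'],4),round(a['conf'],2)) for a in recognise(c,n)[:1]])
a=cv2.imread('pics/w0.png')[100:250,210:330];b=cv2.imread('pics/wrist11.png')[100:250,210:330]
g=cv2.cvtColor(b,7)<45;v,u=np.nonzero(g[:150]);print('dark',u.min()+210,u.max()+210,v.min()+100)
r=trace('wrist','pick_grip')
g0=cv2.cvtColor(a,7)<45
for v in (100,110,120,125,130): print(v+100,[np.nonzero(x[v])[0][[0,-1]]+210 if x[v].any() else None for x in (g0,g)])
```

```text
t 36.58 pos [ 0.509  -0.2674  0.2486] rpy [ 3.1412 -0.0015  3.0557] F [-0.5   0.21 -0.58] turn -0.0003 shift after turn mm [ 0.1  1.  -1.4]
wrist pick [(array([ 0.5047, -0.2638,  0.1238]), 0.71)]
wrist pick_grip [(array([ 0.5076, -0.2703,  0.1245]), 0.86)]
wrist rack [(array([ 0.4884, -0.268 ,  0.1092]), 0.63)]
wrist shim []
side pick [(array([ 0.5123, -0.261 ,  0.1229]), 0.79)]
side pick_grip [(array([ 0.5109, -0.2581,  0.1243]), 0.7)]
side rack [(array([ 0.5108, -0.2515,  0.0364]), 0.84)]
side shim [(array([0.6143, 0.0492, 0.0249]), 0.59)]
top pick []
top pick_grip []
top rack [(array([ 0.4686, -0.2781,  0.1063]), 0.42)]
top shim []
dark 210 289 194
200 [array([258, 276]), array([268, 287])]
210 [array([268, 275]), array([269, 287])]
220 [array([255, 276]), array([267, 289])]
225 [array([255, 276]), array([267, 288])]
230 [array([255, 276]), array([267, 288])]
```

```bash
python3 -c "
from h import *
print(ticket.job_done())"
```

```text
the job is handed in; nothing more can be done
None
```

The job is handed in: by the last camera checks, the shim lies flat on the apron about 34 mm in front of the mouth, and the pick hangs upright on its rack with the gripper clear of it (36.6 s of the 58 s used; no verdict was returned).

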